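Work a tight plunger out of a hand mould

TASK

The plunger is stuck fast in the mould: a straight pull only lifts the mould, so hold it by its orange grip bar and work it out by twisting it back and forth while pulling gently, with the mould staying down and upright in its nest all the while. Then stand the plunger upright on its lower end in the blue tray, well clear of the rim; set it down, do not drop it, and let go. Leave everything else on the bench where it is.

Things in the scene. Friction and masses are not known exactly. Their poses are not given: they have to be found in the camera images.
- plunger_grip (a point): Centre of the plunger's orange grip bar, 60 mm long (x), 16 mm thick with flat parallel sides (y: pinch across these), 40 mm high (z: the plunger's axis, up). 100 mm above the plunger's flat lower end, 20 mm below its top. The bar's yaw differs from start to start.
- plunger: Loose plunger, 0.35 kg, 120 mm long: steel shaft 36 mm in diameter for its lowest 60 mm, above it a shoulder 48 mm in diameter and 6 mm thick, a neck 20 mm in diameter and 14 mm long, then the orange bar. Origin at the centre of its flat lower end, z up its axis, x along the bar.
- mould: Loose steel mould, 0.75 to 1.1 kg (hidden): square foot 104 x 104 x 12 mm, on it a grey barrel 76 mm in diameter, top 72 mm above the foot's underside. Origin at the centre of that underside, z up. Bore 40 mm wide, its floor 40 mm above the origin; the plunger starts standing on that floor and is out of the bore after rising 32 mm.
- mould_pads (a point): Middle of the four sprung rubber pads in the bore, 57 mm above the mould's origin; they clasp the shaft (18 mm high, let go after 26 mm of rise). Friction 20 to 40 N (hidden) opposes the rubbing direction: more than the mould weighs on a straight pull, but only a few N of pull while turning if it rises no more than about 3 mm per radian.
- nest: Aluminium plate 150 x 150 x 6 mm screwed to the bench, origin at the centre of its underside, z up. The mould stands on it between four dark bars (tops 18 mm above the bench, 1.5 mm play each side) that keep it from turning and sliding, not from lifting. Seated, the mould's origin is 6 mm above the nest's.
- tray: Blue square tray fixed to the bench, 160 x 160 mm outside, rim 15 mm high and 4 mm thick, dark lining. Origin at the centre of its underside, z up; the inner floor is 4 mm above the origin.
- weight_500g: Bystander: large pale brass-coloured check weight with a knob, 38 mm across, 62 mm high; origin at the centre of its underside.
- weight_200g: Bystander: middle pale brass-coloured check weight, 28 mm across, 46 mm high; origin at the centre of its underside.
- weight_100g: Bystander: small grey check weight, 22 mm across, 37 mm high; origin at the centre of its underside.
- stapler: Bystander: blue desk stapler, 36 x 130 mm, 46 mm high; origin at the centre of its underside.
- screw_bin: Bystander: small yellow bin of screws, 66 x 100 mm, 32 mm high; origin at the centre of its underside.
Things that resemble listed ones, but are neither listed nor needed, are in the scene too. Of the things that look like the tray, the larger one is meant.

How it is judged (in metres and radians):
On the way:
1. the plunger has been drawn clear of the mould, which still stands seated in its nest (z of plunger in the frame of mould above 0.074 m and z of mould in the frame of nest below 0.009 m), for 0.1 s.
At the end, for the whole second after the job is handed in: The plunger stands upright (within 0.05 rad) and at rest on the floor of the tray, its axis within 53 mm of the tray's centre along either side of the tray (so the shaft is clear of the rim); the mould sits upright on its nest plate, within 3 mm of fully down (x of plunger in the frame of tray between -0.053 and 0.053 m and y of plunger in the frame of tray between -0.053 and 0.053 m and z of plunger in the frame of tray below 0.008 m and angle between each of plunger, mould's own z axis and vertical below 0.05 rad and linear speed of plunger below 0.02 m/s and z of mould in the frame of nest below 0.009 m); the robot touches nothing.
It fails at once if the mould is lifted more than 6 mm off its nest or tipped by more than 0.12 rad (z of mould in the frame of nest above 0.012 m or angle between mould's own z axis and vertical above 0.12 rad).
It fails at once if the plunger is dropped: moving faster than 0.4 m/s with no finger on it (contact force between the fingers and plunger below 0.1 N and linear speed of plunger above 0.4 m/s).
It fails at once if a check weight, the stapler or the screw bin is moved by more than 20 mm (distance of any of weight_500g, weight_200g, weight_100g, stapler, screw_bin from where it was at the start of the episode above 0.02 m).
It also fails if it takes over 64 s, if anything falls off the work surface, if the arm or the gripper's body presses on something with over 40 N, if the wrist force passes 120 N, or if a joint passes its speed limit or range.

ROBOT

A 7-joint arm with a two-finger parallel gripper is mounted at the origin on a cart in front of the work surface, level with it; the furniture and walls round the work are solid. World frame = base frame: x ahead of the robot, y to its left, z up, the work surface at z = 0. Lengths are in m, angles in degrees, forces in N, time in s.
With the tool pointing down it reaches from about 0.425 to 0.95 m from the base axis. Payload 16.7 kg.
Tool frame: the origin (TCP) lies midway between the tips of the shut fingers; the grasp point (between the pads) lies 19 mm behind it; z points along the fingers, y is the direction in which the jaws open and shut (so a half turn about z gives the same grasp; the last joint's range is limited). The gripper opens to 94 mm and grips with 3 to 60 N. Pads are 16 mm wide; open, the fingers measure 119 mm over their backs; the gripper's body (75 mm by 177 mm) begins 78 mm behind the grasp point.
Start: joints at [54.574, 24.414, 4.234, 92.017, -1.954, 63.644, -3.845], TCP at [0.305, -0.602, 0.205] pointing down, gripper open.
Joint ranges: [-163.25, 163.25], [-28.42, 122.38], [-70.27, 78.77], [12.13, 141.07], [-58.53, 238.53], [9.26, 117.41], [-156.51, 156.51]. Speed limits (degrees/s): [108.29, 108.29, 136.94, 136.94, 172.46, 172.46, 172.46].

INTERFACE

Orientations are given as [roll, pitch, yaw] about the fixed x, y, z axes, in that order (R = Rz(yaw) Ry(pitch) Rx(roll)).
In Python, from bench import * gives the robot as it stands. The module is installed in compiled form; this text tells all that it offers.
- The arm moves only by the tool play_rows, never from a script. Its argument "deltas" is a list that holds one entry, the list of rows, each a list of 4 numbers: the shift along the tool's x, y, z in m, then the turn about the tool's z in rad. In form: [[[x, y, z, turn], ...]]. A call has 1 to 20 rows; each row shifts and turns the commanded pose from where the row before left it, along the tool's axes as they then stand; what a row does not reach is not made up. A row lasts 1/8 s, in which the tool goes at most 62.5 mm and 10.7 degrees, less where a joint would pass 70% of its speed; a pose out of reach is approached as far as the arm can. A call with a gripper value outside its range is refused whole. "jaw" is the opening, from 0 (shut) to 1 (fully open), set as the call begins (left out, the last holds). The fingers move at their own pace and stop on an object; "squeeze" is the grip in N (left out, the last holds). Time passes only in rows, so rows that do not move let the fingers close. It gives the time, the measured TCP pose, the force and the opening at its end, in the units of the state.
- read_state(): the state, without advancing time (a new reading comes with each control period).
- grab_frame(name): name is "side" or "top" or "wrist"; returns a dict with "image" (480x640x3 uint8, blue, green, red), "depth" (480x640 float32, m along the optical axis (not along the pixel's ray), 0 where there is no reading), "mtx" (3x3 intrinsics, pixels), "k1" (the pictures are not rectified: a ray, as slopes to the right and down, at radius r is drawn at 1 + k1 r^2 times it, then the intrinsics apply), "cam_to_world" (4x4, takes a point from camera to world coordinates); the wrist camera has in their place "hand_eye" (4x4, takes a point from camera to tool coordinates, whose origin is the TCP and whose axes are the flange's). Camera axes: x right, y down, z forward; pixel columns grow to the right and rows downward; lengths in m; the calibration is good to about 2 mm. A picture is of the moment at which its call begins: read the wrist's pose just before it.
- job_done(): hands the job in, once; it reports no verdict.
Trained networks look in the newest picture that a camera, given by its name, has taken for a name from the list of things; names that differ only in an ending like _2 or _b are one class to them, and where a whole thing is asked for, a point or a joint stands for the part that bears it (a point fixed in the world has none). Each returns a list of dicts, best first, with "conf" (0 to 1); they miss things now and then, are a little off and sometimes report something else, mostly with a low value. They report only what shows in the picture. A call takes as long as a camera call. They do not tell look-alikes from the thing itself.
- look_for(camera, thing): "box" ([left, top, width, height] in pixels, round what is visible of it).
- place_of(camera, thing): "xy" ([column, row] in pixels: a listed point, or the origin of a listed thing).
The state is a dict: "time": time; "joint_positions": joint angles; "dq": joint speeds; "joint_torque": joint torques, N m; "ee_pos": TCP position; "orientation": TCP orientation; "contact_force": force on the tool from outside, world axes, zero at the start; "torque": the same for the moment, N m; "grip_width": finger opening in m.
Only numpy, scipy, OpenCV 4.12 (cv2) and the standard library are available. Lean on these libraries where they do the work, as an engineer would, in place of code of your own. Each camera call takes 0.05 s, during which the arm holds its last target. There are 200 camera calls.

## Working session

There is one attempt and no reset: what is moved stays moved. The work goes in short steps, Python scripts to look and compute and a tool call to move; the robot and the scene stay as the last step left them, time stands still between calls to the robot, and variables do not carry over. Pictures are saved under pics/ and viewed, about 8 in all and at most 12, crops included, and the job is handed in when it is done.

Besides the shell and the picture viewer there is one more tool, called after "Call:" as a command line: name --argument value ..., lists and objects as JSON in quotes. play_rows: Moves the arm, as the interface text tells. Its arguments: {"type":"object","properties":{"deltas":{"type":"array"},"jaw":{"type":"number"},"squeeze":{"type":"number"}},"required":["deltas"]}

```bash
mkdir -p pics; cat > h.py <<'E'
from bench import *
import numpy as np, cv2
from scipy.spatial.transform import Rotation as R
def cam(name):
    s=read_state(); f=grab_frame(name)
    if name=="wrist":
        T=np.eye(4);T[:3,:3]=R.from_euler('xyz',s['orientation'],degrees=True).as_matrix();T[:3,3]=s['ee_pos']
        f['T']=T@f['hand_eye']
    else: f['T']=f['cam_to_world']
    return f
def ray(f,uv):
    K=f['mtx'];d=np.array([(uv[0]-K[0,2])/K[0,0],(uv[1]-K[1,2])/K[1,1]]);p=d.copy()
    for _ in range(20): p=d/(1+f['k1']*(p@p))
    return np.array([p[0],p[1],1.])
def w(f,uv,z=None):
    """world point from depth, or at height z"""
    r=ray(f,uv);T=f['T']
    if z is None:
        u,v=int(round(uv[0])),int(round(uv[1]));dd=f['depth'][max(v-2,0):v+3,max(u-2,0):u+3];dd=dd[dd>0]
        d=np.median(dd) if len(dd) else np.nan
    else:
        a=T[:3,:3]@r;d=(z-T[2,3])/a[2]
    return T[:3,:3]@(r*d)+T[:3,3]
E
python3 - <<'E'
from h import *
np.set_printoptions(precision=3,suppress=True)
print(read_state())
for c in ["side","top","wrist"]:
    f=cam(c);cv2.imwrite(f"pics/{c}0.png",f['image']);print(c,f['T'][:3,3])
    for t in ["plunger_grip","plunger","mould","mould_pads","nest","tray","weight_500g","weight_200g","weight_100g","stapler","screw_bin"]:
        for r in place_of(c,t)[:3]: print(c,t,round(r['conf'],2),np.round(r['xy'],1),w(f,r['xy']))
E
```

```text
{'time': 0.0, 'joint_positions': array([54.576, 24.45 ,  4.231, 92.052, -1.955, 63.644, -3.845]), 'dq': array([-0.002, -0.098,  0.158, -0.084,  0.   ,  0.124, -0.026]), 'joint_torque': array([ -0.   , -93.581,   3.667, -45.42 ,  -0.049,   0.02 ,   0.   ]), 'ee_pos': array([ 0.305, -0.602,  0.205]), 'orientation': array([-179.926,    0.004,   26.856]), 'contact_force': array([ 0.483,  0.306, -0.807]), 'torque': array([-0.   , -0.032,  0.004]), 'grip_width': 0.0939956691779776}
side [ 0.448 -0.901  0.883]
side plunger_grip 0.73 [322.6 314.1] [ 0.505 -0.237  0.161]
side plunger_grip 0.62 [324.  356.8] [ 0.504 -0.256  0.048]
side plunger 0.9 [321.8 343.7] [ 0.501 -0.246  0.08 ]
side mould 0.83 [323.3 353.8] [ 0.503 -0.256  0.059]
side mould_pads 0.79 [322.8 339.6] [ 0.504 -0.237  0.082]
side nest 0.52 [323.2 309.8] [ 0.507 -0.23   0.166]
side tray 0.91 [335.  286.3] [0.56  0.002 0.003]
side tray 0.73 [324.3 228.6] [0.559 0.25  0.005]
side weight_500g 0.62 [236.7 401.3] [ 0.315 -0.326  0.018]
side weight_200g 0.57 [324.3 313.9] [ 0.509 -0.238  0.162]
side weight_100g 0.67 [323.7 230.1] [0
[... 254 characters left out ...]
.071 1.347]
top plunger_grip 0.79 [431.4 260.8] [ 0.503 -0.236  0.112]
top plunger_grip 0.31 [241.8 251.9] [0.557 0.239 0.003]
top plunger 0.93 [421.1 261.4] [ 0.493 -0.199  0.163]
top mould 0.97 [418.  265.2] [ 0.487 -0.196  0.144]
top mould_pads 0.68 [419.2 262.7] [ 0.491 -0.195  0.159]
top tray 0.62 [242.1 253.1] [0.553 0.238 0.004]
top weight_500g 0.76 [453.3 338.5] [ 0.315 -0.298  0.04 ]
top weight_200g 0.63 [433.5 335.9] [ 0.323 -0.25   0.03 ]
top weight_100g 0.38 [417.9 344.3] [ 0.303 -0.21   0.023]
top stapler 0.74 [268.1 173.9] [0.758 0.166 0.043]
top screw_bin 0.7 [169.  283.2] [0.477 0.432 0.002]
wrist [ 0.376 -0.566  0.386]
wrist weight_500g 0.6 [36.4 62.7] [ 0.317 -0.33   0.027]
```

```bash
python3 - <<'E'
import cv2,numpy as np
a=cv2.imread('pics/side0.png');b=cv2.imread('pics/top0.png')
cv2.imwrite('pics/m0.png',cv2.resize(np.hstack([a[150:480,180:480],b[130:460,120:520]]),None,fx=1.14,fy=1.6))
E
```

```text
(no output)
```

View pics/m0.png

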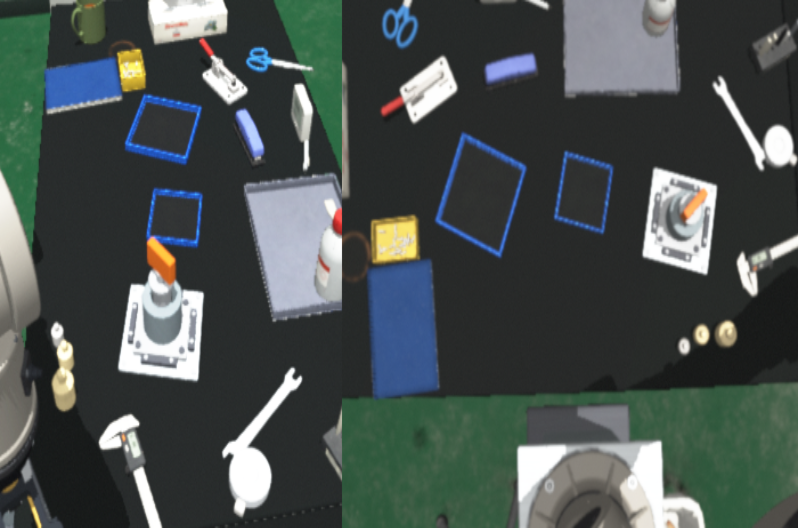

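The picture shows two blue-rimmed trays. The larger one is at top-camera px ~(242,253), i.e. about (0.557, 0.243) in the world. The orange bar is at top px ~(431,261), on the mould at about (0.50, -0.237). Next I measure the bar's yaw and both centres.

```bash
cat > m.py <<'E'
from h import *
np.set_printoptions(precision=4,suppress=True)
def cloud(f,mask):
    vs,us=np.nonzero(mask&(f['depth']>0));
    return np.array([w1(f,u,v) for u,v in zip(us,vs)]),us,vs
def w1(f,u,v):
    return f['T'][:3,:3]@(ray(f,(u,v))*f['depth'][v,u])+f['T'][:3,3]
def orange(f):
    h=cv2.cvtColor(f['image'],cv2.COLOR_BGR2HSV)
    return (h[...,0]>5)&(h[...,0]<20)&(h[...,1]>150)&(h[...,2]>100)
def bar(f):
    P,us,vs=cloud(f,orange(f))
    if len(P)<20: print("few",len(P));return
    k=(abs(P[:,0]-.5)<.06)&(abs(P[:,1]+.237)<.06)&(P[:,2]>.1);P=P[k]
    zt=np.percentile(P[:,2],97);Q=P[P[:,2]>zt-.006]
    r=cv2.minAreaRect((Q[:,:2]*1000).astype(np.float32))
    c=cv2.boxPoints(r);e=[c[1]-c[0],c[2]-c[1]];l=max(e,key=np.linalg.norm)
    print("bar n",len(P),len(Q),"ztop",zt,"rect",r,"yaw",np.degrees(np.arctan2(l[1],l[0]))%180)
E
python3 - <<'E'
from m import *
for c in ["side","top"]:
    f=cam(c);bar(f)
    h=cv2.cvtColor(f['image'],cv2.COLOR_BGR2HSV)
    m=(h[...,0]>100)&(h[...,0]<125)&(h[...,1]>150)&(h[...,2]>60)
    P,_,_=cloud(f,m);k=(abs(P[:,0]-.557)<.14)&(abs(P[:,1]-.245)<.135)&(P[:,2]<.03);P=P[k]
    print(c,"tray",len(P),np.percentile(P[:,2],[5,95]),cv2.minAreaRect((P[:,:2]*1000).astype(np.float32)))
print(read_state()['joint_positions'])
E
```

```text
bar n 324 92 ztop 0.16652615713094338 rect ((502.5101013183594, -220.843505859375), (17.8275203704834, 60.870758056640625), 39.108280181884766) yaw 129.10829
side tray 848 [-0.     0.017] ((516.1131591796875, 270.88873291015625), (195.48638916015625, 258.2218322753906), 67.82030487060547)
bar n 120 91 ztop 0.1686927201873714 rect ((502.8372802734375, -217.93968200683594), (11.137078285217285, 53.31121826171875), 37.107421875) yaw 127.10742
top tray 954 [-0.0019  0.0167] ((514.3092041015625, 260.3373718261719), (167.4690399169922, 268.9791259765625), 67.35790252685547)
[54.5738 24.4139  4.2355 92.0168 -1.9537 63.6468 -3.8435]
```

Call:
play_rows --deltas '[[[0.0249, -0.018, -0.005, 0], [0.0249, -0.018, -0.005, 0], [0.0249, -0.018, -0.005, 0], [0.0249, -0.018, -0.005, 0], [0.0249, -0.018, -0.005, 0], [0.0249, -0.018, -0.005, 0], [0.0249, -0.018, -0.005, 0], [0.0249, -0.018, -0.005, 0], [0.0249, -0.018, -0.005, 0], [0.0249, -0.018, -0.005, 0], [0.0249, -0.018, -0.005, 0], [0.0249, -0.018, -0.005, 0], [0.0249, -0.018, -0.005, 0], [0.0249, -0.018, -0.005, 0], [0, 0, 0, 0]]]' --jaw 1

```text
time: 3.78
ee_pos: [0.5033, -0.2177, 0.2759]
orientation: [180.0, -0.1, 27.1]
contact_force: [-1.0, -0.7, 0.7]
grip_width: 0.094
```

Call:
play_rows --deltas '[[[0, 0, 0, -0.177], [0, 0, 0, -0.177], [0, 0, 0, -0.177], [0, 0, 0, -0.177], [0, 0, 0, -0.177], [0, 0, 0, -0.177], [0, 0, 0, -0.177], [0, 0, 0, -0.177], [0, 0, 0, -0.177], [0, 0, 0, -0.177], [0, 0, 0, 0]]]'

```text
time: 5.15
ee_pos: [0.5016, -0.2207, 0.2754]
orientation: [-180.0, -0.0, 128.2]
contact_force: [-0.2, 0.6, 0.0]
grip_width: 0.0937
```

```bash
python3 - <<'E'
from m import *
s=read_state();print(s['time'],s['joint_positions'],s['ee_pos'],s['orientation'],s['contact_force'])
for c in ["wrist","side"]:
    f=cam(c);cv2.imwrite(f'pics/{c}1.png',f['image']);bar(f)
    for t in ["plunger_grip","mould","tray"]:
        for r in place_of(c,t)[:2]: print(c,t,round(r['conf'],2),np.round(r['xy'],1),w(f,r['xy']),w(f,r['xy'],.146))
E
```

```text
5.15 [ 33.4129  10.2842 -18.6939 102.5176   3.5492  67.7787  51.8112] [ 0.5016 -0.2207  0.2754] [-179.99     -0.0051  128.1566] [-0.1903  0.6137  0.032 ]
bar n 1358 1255 ztop 0.16859058974201308 rect ((503.21905517578125, -221.4021759033203), (14.695459365844727, 59.548797607421875), 38.73078918457031) yaw 128.73082
wrist plunger_grip 0.95 [327.1 238.1] [ 0.4995 -0.2171  0.1676] [ 0.5032 -0.2215  0.146 ]
wrist mould 0.91 [325.9 206.5] [ 0.4843 -0.1991  0.1645] [ 0.4864 -0.2017  0.146 ]
wrist tray 0.87 [494.   69.8] [0.5517 0.0003 0.0043] [ 0.5201 -0.0492  0.146 ]
bar n 361 118 ztop 0.16727772957429454 rect ((502.63067626953125, -220.6259765625), (17.24368667602539, 59.63499069213867), 37.62157440185547) yaw 127.62155
side plunger_grip 0.65 [324.3 314.8] [ 0.5086 -0.2379  0.1596] [ 0.5098 -0.2254  0.146 ]
side plunger_grip 0.44 [234.3 401.8] [ 0.3105 -0.3267  0.0176] [ 0.3309 -0.412   0.146 ]
side mould 0.89 [323.8 354.4] [ 0.5038 -0.2566  0.0569] [ 0.4978 -0.3262  0.146 ]
side mould 0.46 [321.4 229.7] [0.5493 0.2366 0.0123] [0.5338 0.0619 0.146 ]
side tray 0.97 [334.2 287.4] [ 0.5578 -0.0015  0.0027] [ 0.5399 -0.148   0.146 ]
side tray 0.8 [322.2 228.4] [ 0.5076 -0.2488  0.3864] [0.5364 0.0671 0.146 ]
```

Call:
play_rows --deltas '[[[-0.001, 0.0008, 0.02, 0], [0, 0, 0.02, 0], [0, 0, 0.02, 0], [0, 0, 0.02, 0], [0, 0, 0.02, 0], [0, 0, 0.02, 0], [0, 0, 0.015, 0], [0, 0, 0.012, 0], [0, 0, 0, 0], [0, 0, 0, 0]]]'

```text
time: 6.8
ee_pos: [0.5037, -0.2202, 0.129]
orientation: [180.0, 0.0, 128.3]
contact_force: [0.2, 1.3, 1.6]
grip_width: 0.0936
```

Call:
play_rows --deltas '[[[0, 0, 0, 0], [0, 0, 0, 0], [0, 0, 0, 0], [0, 0, 0, 0], [0, 0, 0, 0], [0, 0, 0, 0], [0, 0, 0, 0], [0, 0, 0, 0]]]' --jaw 0 --squeeze 60

```text
time: 7.8
ee_pos: [0.5033, -0.2201, 0.1285]
orientation: [180.0, -0.0, 128.3]
contact_force: [0.6, 0.9, -0.3]
grip_width: 0.0174
```

Call:
play_rows --deltas '[[[0, 0, 0, 0.1], [0, 0, -0.0002, 0.15], [0, 0, -0.0003, 0.15], [0, 0, -0.0003, 0.15], [0, 0, -0.0003, 0.15]]]'

```text
time: 8.43
ee_pos: [0.503, -0.2201, 0.1291]
orientation: [-180.0, -0.0, 87.9]
contact_force: [1.1, -0.1, -6.0]
grip_width: 0.0156
```

```bash
python3 - <<'E'
from m import *
s=read_state();print(s['time'],s['joint_positions'],s['ee_pos'],s['orientation'],s['contact_force'],s['torque'],s['grip_width'])
f=cam('side');cv2.imwrite('pics/side2.png',f['image']);bar(f)
g=cam('wrist')['image']
a=f['image'][220:420,220:420]
cv2.imwrite('pics/m2.png',np.hstack([cv2.resize(a,(400,400)),cv2.resize(g,(400,400))]))
E
```

```text
8.425 [ 25.8084  18.0547 -10.6469 111.9174   4.2642  50.4384  10.8639] [ 0.503  -0.2201  0.1291] [-179.959    -0.0062   87.9106] [ 1.1409 -0.1122 -5.9645] [-0.2626 -0.4049  0.4449] 0.015606647541438994
bar n 193 110 ztop 0.16992854399501967 rect ((502.90380859375, -221.0892791748047), (57.519596099853516, 14.541543006896973), 84.42877960205078) yaw 84.42878
```

View pics/m2.png

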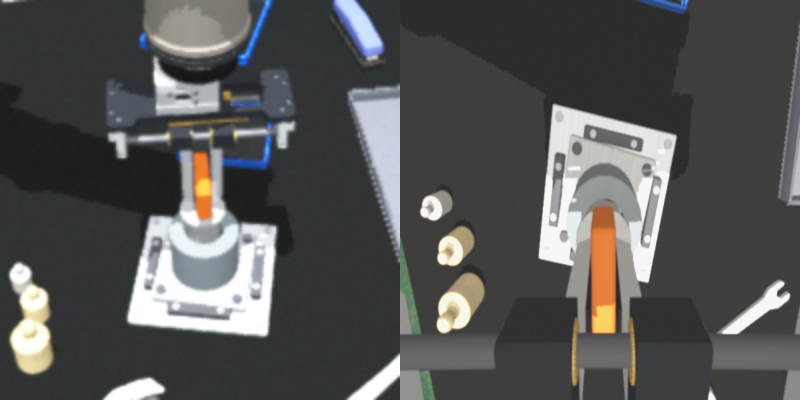

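Call:
play_rows --deltas '[[[0, 0, 0, 0.1], [0, 0, -0.0004, 0.17], [0, 0, -0.0004, 0.17], [0, 0, -0.0004, 0.17], [0, 0, -0.0004, 0.17], [0, 0, 0, 0.05], [0, 0, 0, -0.1], [0, 0, -0.0003, -0.17], [0, 0, -0.0004, -0.17], [0, 0, -0.0004, -0.17], [0, 0, -0.0004, -0.17], [0, 0, -0.0004, -0.17], [0, 0, -0.0004, -0.17], [0, 0, -0.0004, -0.17], [0, 0, -0.0004, -0.17], [0, 0, -0.0004, -0.17]]]'

```text
time: 10.52
ee_pos: [0.5029, -0.2201, 0.1343]
orientation: [-180.0, -0.1, 134.5]
contact_force: [1.1, -0.5, -6.7]
grip_width: 0.0156
```

```bash
python3 - <<'E'
from m import *
s=read_state();print(s['time'],s['joint_positions'],s['ee_pos'],s['orientation'],s['contact_force'],s['torque'],s['grip_width'])
f=cam('side');bar(f)
E
```

```text
10.525 [ 32.9307  18.3887 -19.1548 111.2469   7.5636  51.6108  54.492 ] [ 0.5029 -0.2201  0.1343] [-179.9925   -0.0508  134.5231] [ 1.0591 -0.527  -6.7161] [-0.0741 -0.2652 -0.4312] 0.01563349936502636
bar n 218 82 ztop 0.1734991752028627 rect ((512.2147827148438, -230.5408935546875), (16.2899169921875, 34.64244842529297), 38.53480911254883) yaw 128.53482
```

Call:
play_rows --deltas '[[[0, 0, 0, 0.1], [0, 0, -0.0003, 0.17], [0, 0, -0.0004, 0.17], [0, 0, -0.0004, 0.17], [0, 0, -0.0004, 0.17], [0, 0, -0.0004, 0.17], [0, 0, -0.0004, 0.17], [0, 0, -0.0004, 0.17], [0, 0, -0.0004, 0.17], [0, 0, -0.0004, 0.17], [0, 0, 0, -0.1], [0, 0, -0.0003, -0.17], [0, 0, -0.0004, -0.17], [0, 0, -0.0004, -0.17], [0, 0, -0.0004, -0.17], [0, 0, -0.0004, -0.17], [0, 0, -0.0004, -0.17], [0, 0, -0.0004, -0.17], [0, 0, -0.0004, -0.17], [0, 0, -0.0004, -0.17]]]'

```text
time: 13.08
ee_pos: [0.503, -0.2201, 0.1414]
orientation: [-180.0, -0.0, 134.3]
contact_force: [-0.0, -1.2, -6.3]
grip_width: 0.0153
```

```bash
python3 - <<'E'
from m import *
s=read_state();print(s['time'],s['joint_positions'],s['ee_pos'],s['orientation'],s['contact_force'],s['torque'],s['grip_width'])
f=cam('side');bar(f);a=f['image'][220:420,220:420]
cv2.imwrite('pics/m3.png',np.hstack([cv2.resize(a,(400,400)),cv2.resize(cam('wrist')['image'],(400,400))]))
E
```

```text
13.075 [ 32.7313  17.8643 -18.8775 110.9066   7.1767  52.3932  54.6201] [ 0.503  -0.2201  0.1414] [-179.9925   -0.0439  134.3144] [-0.0175 -1.1809 -6.2675] [-0.0288 -0.265  -0.3498] 0.015287993409312247
bar n 216 81 ztop 0.18035571902781608 rect ((512.076416015625, -229.2335968017578), (17.770103454589844, 34.87812423706055), 35.169334411621094) yaw 125.16931
```

View pics/m3.png

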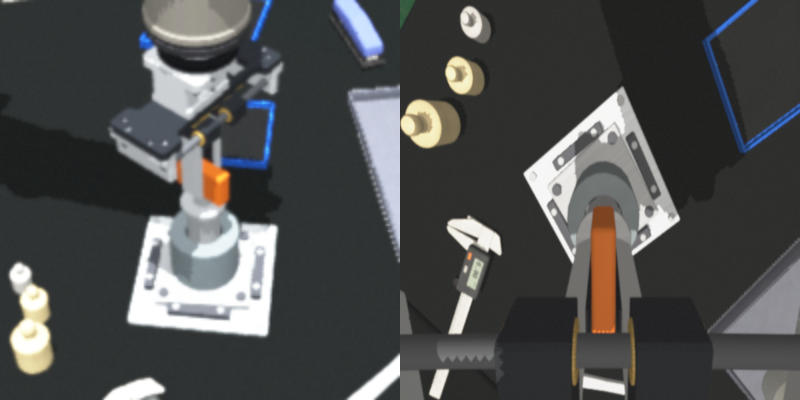

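The mould stays seated at left px (200,260), and the shaft is coming out of the bore. The rise is about 13 mm with only 6 N of downforce, so I continue.

Call:
play_rows --deltas '[[[0, 0, 0, 0.1], [0, 0, -0.0003, 0.17], [0, 0, -0.0004, 0.17], [0, 0, -0.0004, 0.17], [0, 0, -0.0004, 0.17], [0, 0, -0.0004, 0.17], [0, 0, -0.0004, 0.17], [0, 0, -0.0004, 0.17], [0, 0, -0.0004, 0.17], [0, 0, -0.0004, 0.17], [0, 0, 0, -0.1], [0, 0, -0.0003, -0.17], [0, 0, -0.0004, -0.17], [0, 0, -0.0004, -0.17], [0, 0, -0.0004, -0.17], [0, 0, -0.0004, -0.17], [0, 0, -0.0004, -0.17], [0, 0, -0.0004, -0.17], [0, 0, -0.0004, -0.17], [0, 0, -0.0004, -0.17]]]'

```text
time: 15.68
ee_pos: [0.5031, -0.2201, 0.1485]
orientation: [-180.0, -0.0, 134.0]
contact_force: [-0.5, 0.2, -4.9]
grip_width: 0.0156
```

Call:
play_rows --deltas '[[[0, 0, 0, 0.1], [0, 0, -0.0003, 0.17], [0, 0, -0.0004, 0.17], [0, 0, -0.0004, 0.17], [0, 0, -0.0004, 0.17], [0, 0, -0.0004, 0.17], [0, 0, -0.0004, 0.17], [0, 0, -0.0004, 0.17], [0, 0, -0.0004, 0.17], [0, 0, -0.0004, 0.17], [0, 0, 0, -0.1], [0, 0, -0.0003, -0.17], [0, 0, -0.0004, -0.17], [0, 0, -0.0004, -0.17], [0, 0, -0.0004, -0.17], [0, 0, -0.0004, -0.17], [0, 0, -0.0004, -0.17], [0, 0, -0.0004, -0.17], [0, 0, -0.0004, -0.17], [0, 0, -0.0004, -0.17]]]'

```text
time: 18.18
ee_pos: [0.5033, -0.2201, 0.1557]
orientation: [180.0, -0.0, 134.1]
contact_force: [0.1, 0.0, -3.5]
grip_width: 0.0157
```

Call:
play_rows --deltas '[[[0, 0, 0, 0.1], [0, 0, -0.0003, 0.17], [0, 0, -0.0004, 0.17], [0, 0, -0.0004, 0.17], [0, 0, -0.0004, 0.17], [0, 0, -0.0004, 0.17], [0, 0, -0.0004, 0.17], [0, 0, -0.0004, 0.17], [0, 0, -0.0004, 0.17], [0, 0, -0.0004, 0.17], [0, 0, 0, 0]]]'

```text
time: 19.55
ee_pos: [0.5035, -0.2199, 0.1593]
orientation: [180.0, -0.0, 40.5]
contact_force: [-0.1, -0.3, -4.0]
grip_width: 0.0156
```

```bash
python3 - <<'E'
from m import *
s=read_state();print(s['time'],s['joint_positions'],s['ee_pos'],s['orientation'],s['contact_force'],s['torque'],s['grip_width'])
f=cam('side');bar(f);a=f['image'][220:420,220:420]
cv2.imwrite('pics/m4.png',np.hstack([cv2.resize(a,(400,400)),cv2.resize(cam('wrist')['image'],(400,400))]))
E
```

```text
19.55 [ 19.1564  15.633   -2.6919 110.783    0.9037  53.5952 -33.4856] [ 0.5035 -0.2199  0.1593] [179.9917  -0.0028  40.4867] [-0.0704 -0.283  -3.9747] [ 0.0282 -0.0174 -0.0015] 0.015556105708796114
bar n 209 70 ztop 0.1983690261807265 rect ((493.23760986328125, -226.79574584960938), (40.19086456298828, 17.30399513244629), 43.52379608154297) yaw 43.52379
```

View pics/m4.png

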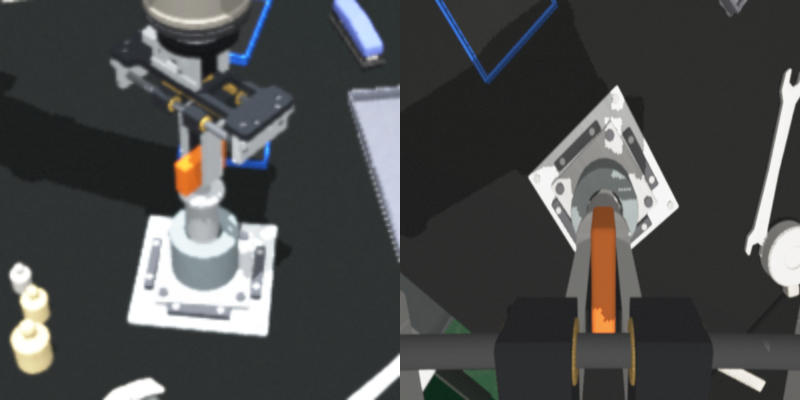

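The shaft is nearly out, the torque is zero and about 4 N (the plunger's weight) hangs on the gripper. The mould is still seated. I lift slowly at first, then measure the tray again.

Call:
play_rows --deltas '[[[0, 0, -0.001, 0], [0, 0, -0.001, 0], [0, 0, -0.002, 0], [0, 0, -0.002, 0], [0, 0, -0.004, 0], [0, 0, -0.008, 0], [0, 0, -0.012, 0], [0, 0, -0.015, 0], [0, 0, -0.015, 0], [0, 0, -0.015, 0], [0, 0, -0.01, 0], [0, 0, -0.005, 0], [0, 0, 0, 0]]]'

```text
time: 21.28
ee_pos: [0.5034, -0.2201, 0.2493]
orientation: [180.0, -0.0, 40.6]
contact_force: [-0.6, 0.2, -4.0]
grip_width: 0.0157
```

```bash
python3 - <<'E'
from m import *
s=read_state();print(s['time'],s['joint_positions'],s['ee_pos'],s['orientation'],s['contact_force'],s['grip_width'])
for c in ["side","top"]:
    f=cam(c);h=cv2.cvtColor(f['image'],cv2.COLOR_BGR2HSV)
    m=((h[...,0]>95)&(h[...,0]<128)&(h[...,1]>120)&(h[...,2]>50)).astype(np.uint8)
    n,L,st,ce=cv2.connectedComponentsWithStats(m,connectivity=8)
    for i in range(1,n):
        if st[i,4]<60: continue
        P,_,_=cloud(f,L==i)
        if len(P)<30: continue
        print(c,st[i],cv2.minAreaRect((P[:,:2]*1000).astype(np.float32)),np.median(P,0))
    for r in place_of(c,"tray")[:3]: print(r['conf'],w(f,r['xy'],.002))
    if c=='side':bar(f);cv2.imwrite('pics/side5.png',f['image'])
    for r in place_of(c,"mould")[:1]: print('mould',r['conf'],w(f,r['xy'],.006))
E
```

```text
21.275 [ 19.1492  10.5941  -2.571  105.1214   0.5217  64.2901 -32.9927] [ 0.5034 -0.2201  0.2493] [179.9966  -0.0051  40.6116] [-0.5957  0.1847 -4.0104] 0.015749240192989008
side [395 179  24  16 265] ((861.9924926757812, 451.4292297363281), (107.1787338256836, 76.87293243408203), 74.54817962646484) [0.8606 0.4424 0.0076]
side [ 219  185   65   33 1498] ((346.2090759277344, 171.46005249023438), (212.6597137451172, 700.5194091796875), 1.7479430437088013) [0.3318 0.4218 0.0127]
side [334 213  23  12 134] ((597.6536865234375, 42.318939208984375), (584.3857421875, 68.60204315185547), 82.93513488769531) [0.6353 0.2951 0.0094]
side [387 221  16  27  75] ((751.4493408203125, 165.3710479736328), (6.155558109283447, 109.34259033203125), 11.328115463256836) [0.7515 0.1618 0.0328]
side [289 234  19  13 134] ((479.15545654296875, 3.9952545166015625), (49.71529006958008, 474.083251953125), 0.904604434967041) [0.4714 0.1912 0.0084]
side [329 269  29  36 333] ((580.6830444335938, 4.4097442626953125), (134.85324096679688, 71.0511703491211), 77.06936645507812) [ 0.5907 -0.0133  0.0049]
side [ 25 311 
[... 1013 characters left out ...]
9]
top [155 133  32  28 486] ((865.2985229492188, 444.4956970214844), (93.62744140625, 72.51805877685547), 61.51789093017578) [0.8636 0.4406 0.0048]
top [ 201  213   81   78 1055] ((560.6807861328125, 240.92086791992188), (169.8118438720703, 168.824462890625), 67.73822784423828) [0.5659 0.2463 0.0053]
top [306 224  52  53 619] ((558.758544921875, 0.978179931640625), (120.4012451171875, 123.08281707763672), 76.39696502685547) [0.5589 0.0017 0.0026]
top [ 142  292   62   88 4600] ((341.8875427246094, 419.3472595214844), (212.89454650878906, 150.9656982421875), 5.6713714599609375) [0.3391 0.4175 0.0102]
0.89 [0.5643 0.001  0.002 ]
0.57 [0.5579 0.2401 0.002 ]
mould 0.79 [ 0.5006 -0.2214  0.006 ]
```

Call:
play_rows --deltas '[[[0.0107, -0.0098, 0, 0], [0.0214, -0.0196, 0, 0], [0.0214, -0.0196, 0, 0], [0.0214, -0.0196, 0, 0], [0.0214, -0.0196, 0, 0], [0.0214, -0.0196, 0, 0], [0.0214, -0.0196, 0, 0], [0.0214, -0.0196, 0, 0], [0.0214, -0.0196, 0, 0], [0.0214, -0.0196, 0, 0], [0.0214, -0.0196, 0, 0], [0.0214, -0.0196, 0, 0], [0.0214, -0.0196, 0, 0], [0.0214, -0.0196, 0, 0], [0.0214, -0.0196, 0, 0], [0.0214, -0.0196, 0, 0], [0.0107, -0.0098, 0, 0], [0, 0, 0, 0], [0, 0, 0, 0]]]'

```text
time: 23.95
ee_pos: [0.5592, 0.2396, 0.2492]
orientation: [180.0, 0.0, 40.5]
contact_force: [0.2, -0.7, -3.3]
grip_width: 0.016
```

```bash
python3 - <<'E'
from m import *
s=read_state();print(s['time'],s['joint_positions'],s['ee_pos'],s['orientation'],s['contact_force'],s['grip_width'])
f=cam('side');g=cam('wrist')
for n,q in (('side',f),('wrist',g)):
    for r in place_of(n,"tray")[:3]: print(n,r['conf'],r['xy'],w(q,r['xy'],.004))
for r in place_of('side',"mould")[:2]: print('mould',r['conf'],w(f,r['xy'],.006))
cv2.imwrite('pics/m6.png',np.hstack([cv2.resize(f['image'][130:430,200:500],(400,400)),cv2.resize(g['image'],(400,400))]))
E
```

```text
23.95 [-14.0606  17.3269 -18.9511  96.9873   6.0747  66.7119 -84.0734] [0.5592 0.2396 0.2492] [179.9757   0.0253  40.5473] [ 0.1692 -0.6587 -3.2754] 0.01597674152615717
side 0.94 [323.0, 230.1] [0.5549 0.2449 0.004 ]
side 0.92 [335.7, 286.5] [ 0.5619 -0.      0.004 ]
side 0.3 [233.8, 397.4] [ 0.307  -0.3068  0.004 ]
wrist 0.75 [469.7, 337.3] [0.5527 0.0065 0.004 ]
wrist 0.68 [325.3, 212.3] [0.5561 0.2369 0.004 ]
mould 0.65 [ 0.5065 -0.2134  0.006 ]
```

View pics/m6.png

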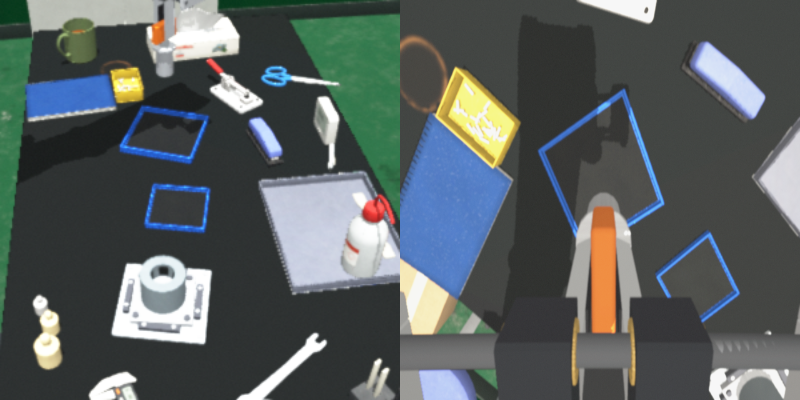

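The mould is empty and seated, at left px (163,285). The plunger hangs above the larger tray. All estimates of the tray centre agree within about 5 mm, so I lower the plunger.

Call:
play_rows --deltas '[[[0, 0, 0.01, 0], [0, 0, 0.015, 0], [0, 0, 0.02, 0], [0, 0, 0.02, 0], [0, 0, 0.02, 0], [0, 0, 0.02, 0], [0, 0, 0.02, 0], [0, 0, 0.015, 0], [0, 0, 0.01, 0], [0, 0, 0.005, 0], [0, 0, 0.003, 0], [0, 0, 0, 0], [0, 0, 0, 0]]]'

```text
time: 25.82
ee_pos: [0.5594, 0.2409, 0.0916]
orientation: [180.0, -0.0, 40.6]
contact_force: [0.4, 0.5, -3.0]
grip_width: 0.0158
```

Call:
play_rows --deltas '[[[0, 0, 0.001, 0], [0, 0, 0.001, 0], [0, 0, 0.001, 0], [0, 0, 0, 0], [0, 0, 0, 0]]]'

```text
time: 26.45
ee_pos: [0.5592, 0.2409, 0.0882]
orientation: [-180.0, -0.0, 40.6]
contact_force: [0.6, 0.2, -3.3]
grip_width: 0.0156
```

Call:
play_rows --deltas '[[[0, 0, 0.0005, 0], [0, 0, 0.0005, 0], [0, 0, 0.0005, 0], [0, 0, 0, 0]]]'

```text
time: 26.95
ee_pos: [0.5592, 0.2408, 0.0866]
orientation: [-180.0, 0.0, 40.6]
contact_force: [-0.8, 0.5, -3.6]
grip_width: 0.0161
```

Call:
play_rows --deltas '[[[0, 0, 0.0005, 0], [0, 0, 0.0003, 0], [0, 0, 0, 0]]]'

```text
time: 27.32
ee_pos: [0.5593, 0.2409, 0.0865]
orientation: [180.0, -0.0, 40.6]
contact_force: [-2.8, -0.9, 5.1]
grip_width: 0.0156
```

In contact with the tray floor (+5 N). Releasing.

Call:
play_rows --deltas '[[[0, 0, 0, 0], [0, 0, 0, 0], [0, 0, 0, 0], [0, 0, 0, 0]]]' --squeeze 5

```text
time: 27.82
ee_pos: [0.5595, 0.2411, 0.0864]
orientation: [180.0, -0.1, 40.6]
contact_force: [-2.1, -0.8, 6.0]
grip_width: 0.016
```

Call:
play_rows --deltas '[[[0, 0, 0, 0], [0, 0, 0, 0], [0, 0, 0, 0], [0, 0, 0, 0], [0, 0, 0, 0], [0, 0, 0, 0]]]' --jaw 0.7

```text
time: 28.58
ee_pos: [0.5592, 0.2408, 0.0859]
orientation: [-180.0, -0.0, 40.6]
contact_force: [-0.8, 1.0, 0.3]
grip_width: 0.0659
```

Call:
play_rows --deltas '[[[0, 0, -0.005, 0], [0, 0, -0.01, 0], [0, 0, -0.015, 0], [0, 0, -0.02, 0], [0, 0, -0.02, 0], [0, 0, -0.02, 0], [0, 0, -0.02, 0], [0, 0, -0.02, 0], [0, 0, -0.02, 0], [0, 0, -0.01, 0], [0, 0, 0, 0], [0, 0, 0, 0]]]'

```text
time: 30.08
ee_pos: [0.5589, 0.2406, 0.2453]
orientation: [-180.0, 0.0, 40.6]
contact_force: [0.2, -0.6, 0.5]
grip_width: 0.0657
```

```bash
python3 - <<'E'
from m import *
s=read_state();print(s['time'],s['ee_pos'],s['contact_force'],s['grip_width'])
f=cam('side');g=cam('wrist');
for n,q in (('side',f),('wrist',g)):
    P,us,vs=cloud(q,orange(q));k=(abs(P[:,0]-.559)<.06)&(abs(P[:,1]-.241)<.06)&(P[:,2]>.06);P=P[k]
    zt=np.percentile(P[:,2],97);Q=P[P[:,2]>zt-.006];print(n,zt,cv2.minAreaRect((Q[:,:2]*1000).astype(np.float32)))
    for t in ("plunger","tray"):
        for r in place_of(n,t)[:2]: print(n,t,r['conf'],r['xy'],w(q,r['xy'],.004))
for r in place_of('side',"mould")[:2]: print('mould',r['conf'],w(f,r['xy'],.006))
cv2.imwrite('pics/m7.png',np.hstack([cv2.resize(f['image'][130:430,200:500],(400,400)),cv2.resize(g['image'],(400,400))]))
E
```

```text
30.075 [0.5589 0.2406 0.2453] [ 0.2327 -0.6264  0.5435] 0.0656706170722681
side 0.1252377736399351 ((556.4426879882812, 238.8283233642578), (60.067359924316406, 17.31781768798828), 39.20024108886719)
side plunger 0.55 [323.1, 227.9] [0.5563 0.2557 0.004 ]
side tray 0.63 [322.7, 338.7] [ 0.5098 -0.1696  0.004 ]
side tray 0.6 [333.3, 286.3] [0.5558 0.0015 0.004 ]
wrist 0.12633320594115485 ((557.9360961914062, 239.75665283203125), (59.047725677490234, 15.472724914550781), 40.3024787902832)
wrist plunger 0.64 [324.5, 212.7] [0.5551 0.2389 0.004 ]
wrist tray 0.7 [474.2, 340.6] [0.5534 0.0031 0.004 ]
wrist tray 0.65 [328.3, 211.9] [0.5585 0.2363 0.004 ]
mould 0.93 [ 0.5084 -0.2148  0.006 ]
```

View pics/m7.png

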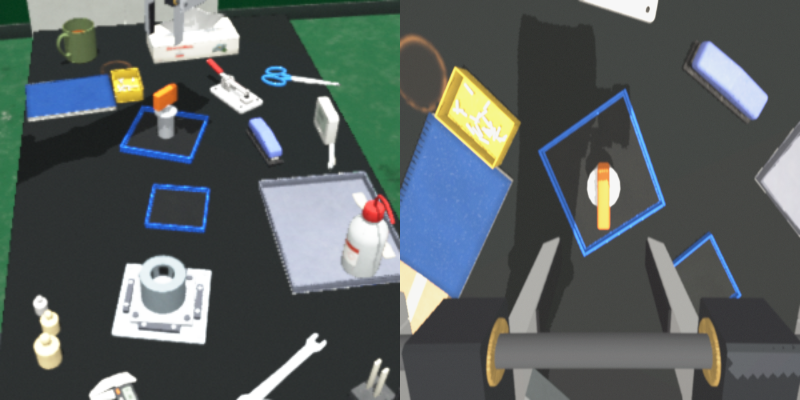

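The plunger stands upright in the larger tray, at left px (166,120). Its top is at z ≈ 0.125, where 0.124 is expected. The mould is seated, the weights look undisturbed and the gripper is clear. Handing in.

```bash
python3 -c "
from bench import *
print(job_done())"
```

```text
the job is handed in; nothing more can be done
None
```

I worked the plunger out of the mould and stood it upright near the centre of the larger blue tray, then handed the job in at about 30 s of the 64 s allowed. `job_done()` gives no verdict, so these are my own last checks:

- **Extraction:** I held the bar at 60 N and twisted back and forth, rising about 2.4 mm per radian. The load on the wrist was about 4–7 N between sweeps (about 4 N once the pads had let go). In every picture I viewed, the mould was seated in its nest, and after extraction it was empty.
- **Placing:** I lowered the plunger until it touched the tray floor (about 5 N), then opened the gripper and backed it 160 mm up.
- **Final position:** The plunger's top measured 0.125–0.126 m, against 0.124 m expected when it stands on the tray floor. Its axis is at about (0.557, 0.239) and the tray centre at about (0.560, 0.241), so it is well inside the 53 mm limit.
- **Bystanders:** The check weights, stapler and screw bin looked undisturbed in the last picture. I did not measure their positions at the end.

The detectors disagreed in a few places: some tray and mould guesses landed on other objects. I checked those against the colour and depth measurements and did not use them.

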